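# Test the stop button of the tube roller mixer

## Robot

A 6-joint arm with a two-finger parallel gripper is mounted at the origin on a cart in front of the work surface, level with it; the furniture and walls round the work are solid. World frame = base frame: x ahead of the robot, y to its left, z up, the work surface at z = 0. Lengths are in m, angles in rad, forces in N, time in s.
With the tool pointing down it reaches from about 0.3 to 0.775 m from the base axis. Payload 14.6 kg.
Tool frame: the origin (TCP) lies at the very end of the fingers, on their centre line; the grasp point (between the pads) lies ctrl.tcp_to_grasp behind it (ctrl.tcp_to_grasp is the distance from the TCP to the grasp point, in m); x points along the fingers, y is the direction in which the jaws open and shut, and the axes are right-handed (so a half turn about x gives the same grasp; the last joint's range is limited). The gripper opens to 94 mm and grips with 3 to 60 N. Pads are 16 mm wide; open, the fingers measure 119 mm over their backs; the gripper's body (75 mm by 177 mm) begins 78 mm behind the grasp point.
Start: joints at [-1.396, 0.3, 1.521, -0, 1.321, -0.067], TCP at [0.132, -0.534, 0.205] pointing down, gripper open.
Joint ranges: [-3.03, 3.03], [-0.79, 2.21], [0.23, 2.52], [-1.04, 4.18], [0, 3.07], [-2.55, 2.55]. Speed limits (rad/s): [2.22, 2.22, 2.57, 3.14, 3.14, 3.14].

## Interface

Orientations are given as [roll, pitch, yaw] about the fixed x, y, z axes, in that order (R = Rz(yaw) Ry(pitch) Rx(roll)).
In Python, from station import ctrl gives the robot as it stands.
- The arm moves only by the tool play_rows, never from a script. Its argument "increments" is a list that holds one entry, the list of rows, each a list of 5 numbers: the closure in counts, from 0 (fully open) to 255 (shut), then the shift along the tool's x, y, z in cm, then the turn about the tool's x in degrees. A call has 1 to 12 rows; each row shifts and turns the commanded pose from where the row before left it, along the tool's axes as they then stand; what a row does not reach is not made up. A row lasts 1/12 s, in which the tool goes at most 41.7 mm and 7.16 degrees, less where a joint would pass 70% of its speed; a pose out of reach is approached as far as the arm can. A call is refused whole if a number of a shift passes 4.17 or a number of a turn 7.16, either way. A call with a gripper value outside its range is refused whole. The fingers move at their own pace and stop on an object; "newtons" is the grip in N (left out, the last holds). Time passes only in rows, so rows that do not move let the fingers close. It gives the time, the measured TCP pose, the force and the opening at its end, in the units of the state.
- ctrl.get_obs(): the state, without advancing time (a new reading comes with each control period).
- ctrl.camera(name): name is "scene" or "top"; returns the picture (384x512x3 uint8, red, green, blue); there is no depth.
- ctrl.calibration(name): a dict with "fx", "fy", "cx", "cy" (pixels), "rvec" (rotation vector, rad) and "tvec" (3), from world to camera coordinates, as OpenCV has them. Camera axes: x right, y down, z forward; pixel columns grow to the right and rows downward; lengths in m; the calibration is good to about 2 mm. A picture is of the moment at which its call begins. calibration takes no time and is no camera call.
- ctrl.hand_in(): hands the job in, once; it reports no verdict.
The state is a dict: "time_s": time; "qpos": joint angles; "joint_vel": joint speeds; "tau": joint torques, N m; "ee_pos": TCP position; "eef_rot": TCP orientation; "force": force on the tool from outside, world axes, zero at the start; "moment": the same for the moment, N m; "grip_width": finger opening in m.
Only numpy, scipy, OpenCV 4.12 (cv2) and the standard library are available. Lean on these libraries where they do the work, as an engineer would, in place of code of your own. Each camera call takes 0.05 s, during which the arm holds its last target.

## Task

Test the tube roller mixer's stop control: press the mushroom button down until it latches and stays in when you take the fingers off, then push its wing round clockwise (seen from above) until the button springs back up, and let the wing swing back. Then restart the mixer by pressing the plain round button on the other box all the way in and letting it come out again. Only push with the fingers, do not pinch the wing, and leave the cups and the bottle where they stand.

Things in the scene. Friction and masses are not known exactly. Their poses are not given: they have to be found in the camera images.
- stop_box: grey push-button enclosure with the mushroom stop button on top, 82 x 82 x 50 mm, fixed to the bench; origin at the centre of its underside, z up. The button's axis is the vertical through the origin. At rest the wing points along the box's own -x axis. It may stand left or right of the start box
- stop_top (a point): top centre of the mushroom button's dome (dome 40 mm across, 20 mm high, its top 92 mm above the bench when out); moves down with the button. Under the dome is 16 mm of free space down to a 6 mm high collar on the box when the button is out
- wing_tip (a point): point on the mushroom's single flat wing, 42 mm from the button's axis, at mid height of the wing and in the middle of its thickness. The wing is a bar 12 mm thick and 16 mm high that runs radially from the dome out to 54 mm from the axis; it is 72 to 88 mm above the bench when the button is out and about 9 mm lower when latched. The wing turns with the dome and moves down with it
- stop_press (a joint): depth of the mushroom button, m: 0 out, 0.012 hard against the stop. It resists with about 1.5 N at the start, 4 N half-way and 3.5 N just before the bottom (press slowly, about 10 mm/s: a faster push feels more); past about 0.0095 it latches, and when let go it then stays in at about 0.009. Pressing on the dome's top to the hard stop (6 to 10 N) always latches it if the wing is at its rest angle
- stop_twist (a joint): turn of the mushroom with its wing, rad: 0 at rest, grows clockwise seen from above, end stop at 0.9. A light spring turns it back to 0 when let go (about 1 N at the wing). When the button is latched, turning it past about 0.55 frees the latch, and the button springs up by itself; to be sure turn it to about 0.75
- start_box: second grey enclosure of the same size (82 x 82 x 50 mm), fixed to the bench, with one plain round push button in the middle of its top; origin at the centre of its underside
- start_press_top (a point): centre of the top of the round start button (26 mm across); it moves down with the button
- start_press (a joint): depth of the start button, m: 0 out, 0.006 fully in (4 N); springs back out when let go
- mixer: white tube roller mixer with four dark rollers and two tubes lying on them, 120 x 260 x 86 mm, fixed to the bench behind the boxes; origin at the centre of its underside. It does not move
- cup_mid: loose specimen cup, 52 mm across, 56 mm high, between the two boxes; origin at the centre of its underside. Bystander
- cup_side: loose specimen cup, 52 mm across, 56 mm high, to the right of the boxes; origin at the centre of its underside. Bystander
- bottle: loose small amber bottle with screw cap, 31 mm across, 78 mm high, to the right of the boxes; origin at the centre of its underside. Bystander
Mind the look-alikes: they are no part of the job. What is shaped like the stop_box but green is not meant.

How it is judged:
By the outcome, as a careful person would: the job done as asked, in the order asked, and still so for the second after the job is handed in, with the robot touching nothing.
It also fails if it takes over 54 s, if anything falls off the work surface, if the arm or the gripper's body presses on something with over 40 N, if the wrist force passes 120 N, or if a joint passes its speed limit or range.

## Working session

There is one attempt and no reset: what is moved stays moved. The work goes in short steps, Python scripts to look and compute and a tool call to move; the robot and the scene stay as the last step left them, time stands still between calls to the robot, and variables do not carry over. Pictures are saved under pics/ and viewed, and the job is handed in when it is done.

Besides the shell and the picture viewer there is one more tool, called after "Emit:" by a JSON object that holds its "op" and its "data". play_rows: Moves the arm, as the interface text tells. Its arguments: {"type":"object","properties":{"increments":{"type":"array"},"newtons":{"type":"number"}},"required":["increments"]}

```bash
mkdir -p pics
python3 - <<'E'
from station import ctrl
import cv2
for n in("scene","top"):
    im=ctrl.camera(n); cv2.imwrite(f"pics/{n}0.png",im[:,:,::-1]); print(n,ctrl.calibration(n))
print(ctrl.get_obs(),ctrl.tcp_to_grasp)
E
```

```text
scene {'fx': 468.6163637252778, 'fy': 468.6163637252778, 'cx': 258.4963035625495, 'cy': 196.03169929566326, 'rvec': array([ 1.87878245, -0.83834203,  0.52832523]), 'tvec': array([-0.58548293,  0.16616041,  1.14204881])}
top {'fx': 440.5479848392634, 'fy': 440.5479848392634, 'cx': 257.35654416563136, 'cy': 179.4975138255986, 'rvec': array([ 2.14134335, -2.13177689,  0.18607794]), 'tvec': array([-0.31056574,  0.55064053,  1.09049613])}
{'time_s': 0.1, 'qpos': array([-1.39562465e+00,  3.00387249e-01,  1.52149078e+00,  4.78889793e-06,
        1.32070409e+00, -6.65951183e-02]), 'joint_vel': array([-0.00109977, -0.00166405, -0.00264757,  0.00070055,  0.00108947,
       -0.00063837]), 'tau': array([ 1.90665487e-03, -5.32640326e+01, -3.53281689e+01,  7.09290965e-02,
        2.34555721e-02, -5.54957091e-05]), 'ee_pos': array([ 0.13164183, -0.53378192,  0.20497053]), 'eef_rot': array([-1.64207951,  1.56980685,  1.74127874]), 'force': array([-0.27700474, -1.09447278, -0.2660825 ]), 'moment': array([0.03025017, 0.01269424, 0.00575294]), 'grip_width': 0.0939726888592079} 0.0188
```

View pics/scene0.png

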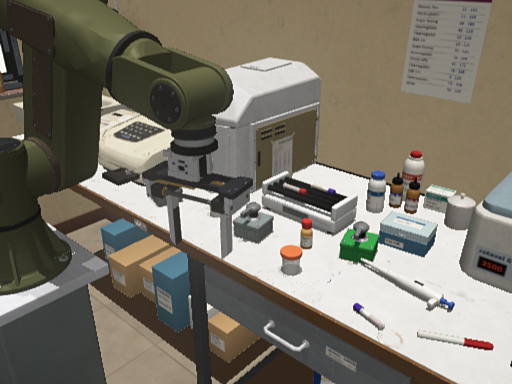

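View pics/top0.png

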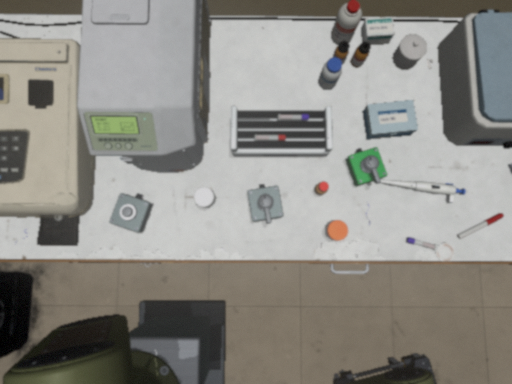

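```bash
cat > h.py <<'E'
import numpy as np,cv2
from station import ctrl
def proj(P,n="top"):
    c=ctrl.calibration(n);K=np.array([[c['fx'],0,c['cx']],[0,c['fy'],c['cy']],[0,0,1]])
    return cv2.projectPoints(np.float64(P).reshape(-1,1,3),c['rvec'],c['tvec'],K,None)[0].reshape(-1,2)
def back(uv,z,n="top"):
    c=ctrl.calibration(n);R=cv2.Rodrigues(c['rvec'])[0];o=-R.T@c['tvec']
    d=R.T@np.array([(uv[0]-c['cx'])/c['fx'],(uv[1]-c['cy'])/c['fy'],1]);return o+d*(z-o[2])/d[2]
E
python3 - <<'E'
import cv2
from h import *
t=cv2.imread("pics/top0.png")
cv2.imwrite("pics/topz.png",cv2.resize(t[170:250,95:295],None,fx=4,fy=4,interpolation=cv2.INTER_CUBIC))
cv2.imwrite("pics/topz2.png",cv2.resize(t[175:245,235:305],None,fx=8,fy=8,interpolation=cv2.INTER_CUBIC))
t=cv2.imread("pics/scene0.png")
cv2.imwrite("pics/scz.png",cv2.resize(t[180:280,200:320],None,fx=6,fy=6,interpolation=cv2.INTER_CUBIC))
for n,u,z in(("stop",(265,201),.092),("start",(128,212),.055),("cupm",(204,197),.056),("bot",(322,187),.078),("cups",(337,230),.056)): print(n,back(u,z))
E
```

```text
stop [ 0.49090544 -0.32685491  0.092     ]
start [0.46572478 0.01870211 0.055     ]
cupm [ 0.50471772 -0.17251206  0.056     ]
bot [ 0.52856019 -0.47006606  0.078     ]
cups [ 0.42264912 -0.50899428  0.056     ]
```

View pics/topz.png

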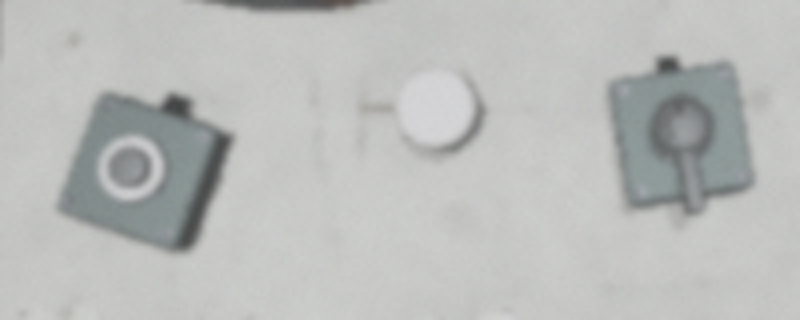

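View pics/topz2.png

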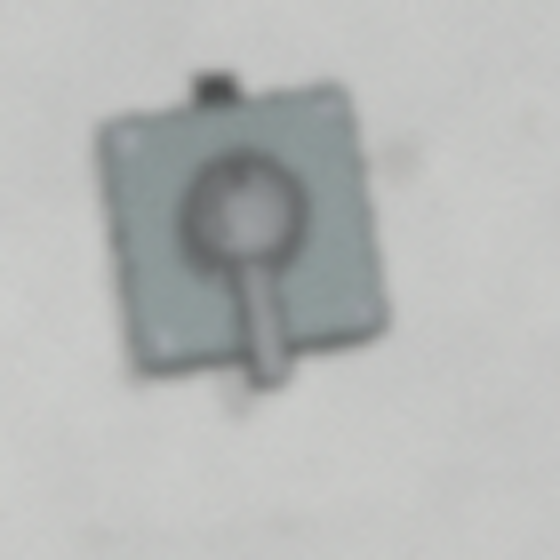

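View pics/scz.png

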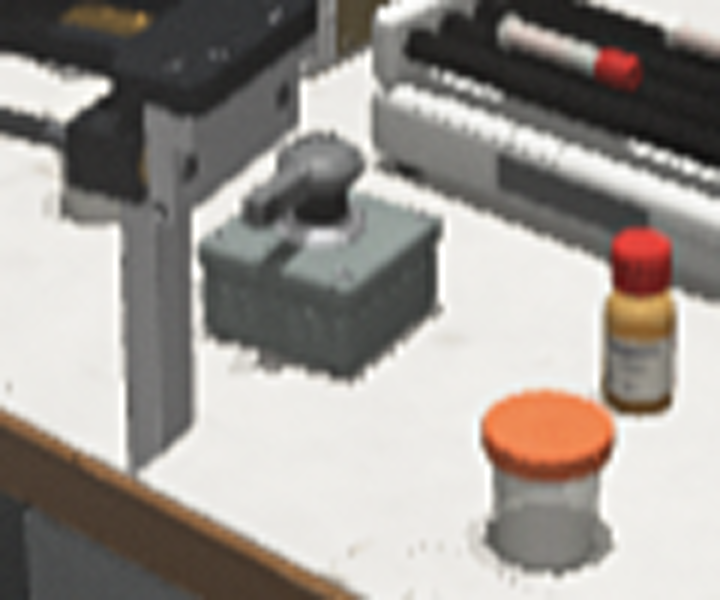

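Run:
```python
from h import *
f=lambda x,y:((x+.5)/8-.5+235,(y+.5)/8-.5+175)
C=[back(f(*p),.05) for p in((103,120),(345,85),(388,330),(145,372))]
for c in C:print(c)
print("boxc",np.mean(C,0),[np.linalg.norm(C[i]-C[i-1]) for i in range(4)])
for i,j in((1,0),(2,3)): d=C[j]-C[i];print("yaw from y edges",np.degrees(np.arctan2(-d[0],d[1])))
for i,j in((3,0),(2,1)): d=C[j]-C[i];print("yaw from x edges",np.degrees(np.arctan2(d[1],d[0])))
d=back(f(245,208),.078);w=back(f(268,383),.084);print("dome",d,"wingend",w,np.linalg.norm((w-d)[:2]),np.degrees(np.arctan2(*(d-w)[1::-1])))
g=lambda x,y:((x+.5)/4-.5+95,(y+.5)/4-.5+170)
C=[back(g(*p),.05) for p in((103,95),(228,135),(182,248),(62,208))]
print("start",np.mean(C,0),[np.linalg.norm(C[i]-C[i-1]) for i in range(4)])
for z in(.05,.056,.062):print(back(g(130,168),z))
# scene
h=lambda x,y:((x+.5)/6-.5+200,(y+.5)/6-.5+180)
for z in(.088,.092):print("scene dome top",back(h(322,140),z,"scene"))
print(proj([[.49,-.327,.092],[.465,.019,.056]],"scene"))
print(proj([ctrl.get_obs()['ee_pos']]),proj([ctrl.get_obs()['ee_pos']],"scene"))
```

```text
[ 0.52524307 -0.28273143  0.05      ]
[ 0.53698835 -0.36042282  0.05      ]
[ 0.45827213 -0.37379305  0.05      ]
[ 0.44460963 -0.29666374  0.05      ]
boxc [ 0.4912783  -0.32840276  0.05      ] [np.float64(0.08182824103109265), np.float64(0.07857419368144314), np.float64(0.07984364216130692), np.float64(0.0783300290154328)]
yaw from y edges 8.596803593107092
yaw from y edges 10.045037743277017
yaw from x edges 9.803107301353029
yaw from x edges 9.639889862389852
dome [ 0.4936796  -0.32764781  0.078     ] wingend [ 0.43889339 -0.33462544  0.084     ] 0.05522876312564294 7.258172926160035
start [0.46516444 0.01357891 0.05      ] [np.float64(0.07544780550530575), np.float64(0.08480500656023233), np.float64(0.07621474915167152), np.float64(0.08089280868224624)]
[0.46713411 0.02240918 0.05      ]
[0.46657056 0.02067135 0.056     ]
[0.466007   0.01893352 0.062     ]
scene dome top [ 0.49975131 -0.31942705  0.088     ]
scene dome top [ 0.49381739 -0.3248899   0.092     ]
[[252.86173191 203.63382287]
 [164.54423351 183.33061772]]
[[365.89077047 367.2508571 ]] [[201.16431771 248.94423728]]
```

```bash
cat >> h.py <<'E'
from scipy.spatial.transform import Rotation as Ro
def st(target=None):
    o=ctrl.get_obs();R=Ro.from_euler('xyz',o['eef_rot']).as_matrix()
    print("t",o['time_s'],"p",o['ee_pos'].round(4),"F",o['force'].round(2),"q",o['qpos'].round(2));print(R.round(4))
    if target is not None: print("delta tool cm",(R.T@(np.array(target)-o['ee_pos'])*100).round(2))
E
python3 -c "
from h import *
st([.492,-.328,.14])"
```

```text
t 0.1 p [ 0.1316 -0.5338  0.205 ] F [-0.28 -1.09 -0.27] q [-1.4   0.3   1.52  0.    1.32 -0.07]
[[-2.000e-04  2.394e-01 -9.709e-01]
 [ 1.000e-03 -9.709e-01 -2.394e-01]
 [-1.000e+00 -1.000e-03 -1.000e-04]]
delta tool cm [  6.51 -11.35 -39.91]
```

Emit:
{"op": "play_rows", "data": {"increments": [[[255, 0, -0.9, -3.1, 0], [255, 0, -0.9, -3.1, 0], [255, 0, -0.9, -3.1, 0], [255, 0, -0.9, -3.1, 0], [255, 0, -0.9, -3.1, 0], [255, 0, -0.9, -3.1, 0], [255, 0, -0.9, -3.1, 0], [255, 0, -0.9, -3.1, 0], [255, 0.5, -0.9, -3.1, 0], [255, 0.5, -0.9, -3.1, 0], [255, 0.5, -0.9, -3.1, 0], [255, 0.5, -0.9, -3.1, 0]]], "newtons": 20}}

```text
time_s: 1.1
ee_pos: [0.4682, -0.3389, 0.1849]
eef_rot: [-0.882, 1.57, 2.502]
force: [-0.2, -0.7, -0.2]
grip_width: 0.017
```

```bash
python3 -c "
from h import *
st([.492,-.328,.14])"
```

```text
t 1.1 p [ 0.4682 -0.3389  0.1849] F [-0.16 -0.69 -0.22] q [-0.69  0.38  1.46 -0.    1.3   0.64]
[[-4.000e-04  2.395e-01 -9.709e-01]
 [ 3.000e-04 -9.709e-01 -2.395e-01]
 [-1.000e+00 -4.000e-04  3.000e-04]]
delta tool cm [ 4.49 -0.49 -2.58]
```

Emit:
{"op": "play_rows", "data": {"increments": [[[255, 0.5, 0, 0, 0], [255, 0.5, 0, 0, 0], [255, 0.5, 0, 0, 0], [255, 0, 0, 0, 0], [255, 0, 0, 0, 0]]]}}

```text
time_s: 1.52
ee_pos: [0.4662, -0.3407, 0.1704]
eef_rot: [-0.78, 1.57, 2.602]
force: [0.1, 0.5, -0.2]
grip_width: 0.0007
```

Run:
```python
from h import *
st([.492,-.328,.105])
for n,(a,b,c,d) in(("top",(170,250,225,325)),("scene",(140,240,190,320))):
    im=ctrl.camera(n)[:,:,::-1]; cv2.imwrite(f"pics/{n}1.png",cv2.resize(im[a:b,c:d],None,fx=6,fy=6,interpolation=cv2.INTER_CUBIC))
```

```text
t 1.5167 p [ 0.4662 -0.3407  0.1704] F [ 0.09  0.51 -0.16] q [-0.69  0.39  1.48 -0.    1.27  0.64]
[[-3.000e-04  2.381e-01 -9.712e-01]
 [ 2.000e-04 -9.712e-01 -2.381e-01]
 [-1.000e+00 -3.000e-04  3.000e-04]]
delta tool cm [ 6.54 -0.62 -2.81]
```

View pics/scene1.png

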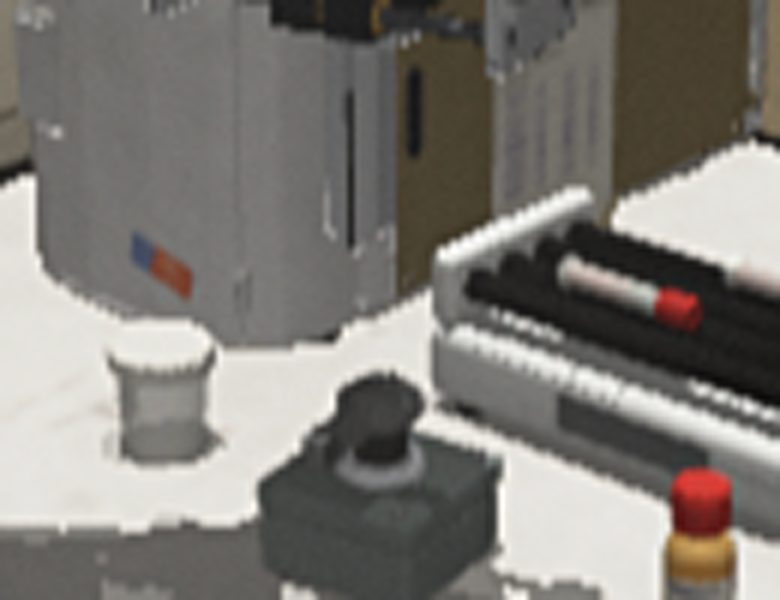

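View pics/top1.png

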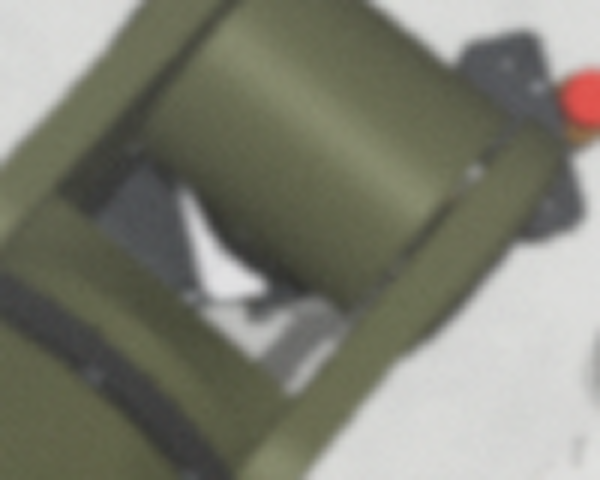

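Emit:
{"op": "play_rows", "data": {"increments": [[[255, 0.5, -0.1, -0.5, 0], [255, 1, -0.1, -0.5, 0], [255, 1, -0.1, -0.5, 0], [255, 1, -0.1, -0.5, 0], [255, 1, -0.1, -0.5, 0], [255, 1, -0.1, -0.3, 0], [255, 0.8, 0, 0, 0], [255, 0, 0, 0, 0], [255, 0, 0, 0, 0]]]}}

```text
time_s: 2.37
ee_pos: [0.4926, -0.3275, 0.107]
eef_rot: [-0.836, 1.57, 2.547]
force: [-0.9, 0.1, 0.6]
grip_width: 0.0004
```

Run:
```python
from h import *
st([.492,-.328,.079])
for n,(a,b,c,d) in(("scene",(140,240,190,320)),):
    im=ctrl.camera(n)[:,:,::-1]; cv2.imwrite(f"pics/{n}2.png",cv2.resize(im[a:b,c:d],None,fx=6,fy=6,interpolation=cv2.INTER_CUBIC))
```

```text
t 2.3667 p [ 0.4926 -0.3275  0.107 ] F [-0.88  0.07  0.59] q [-0.65  0.49  1.5  -0.    1.15  0.68]
[[-7.000e-04  2.395e-01 -9.709e-01]
 [ 4.000e-04 -9.709e-01 -2.395e-01]
 [-1.000e+00 -6.000e-04  5.000e-04]]
delta tool cm [2.8  0.04 0.07]
```

View pics/scene2.png

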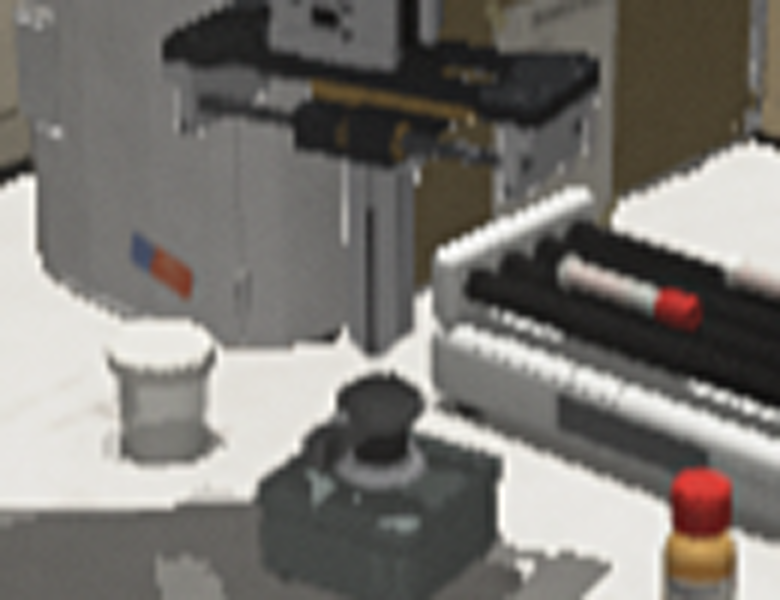

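The closed fingers stand right above the dome (finger tip at 375,345, dome at 380,400 in the crop). Pressing slowly now.

Emit:
{"op": "play_rows", "data": {"increments": [[[255, 0.6, 0, 0, 0], [255, 0.5, 0, 0, 0], [255, 0.09, 0, 0, 0], [255, 0.09, 0, 0, 0], [255, 0.09, 0, 0, 0], [255, 0.09, 0, 0, 0], [255, 0.09, 0, 0, 0], [255, 0.09, 0, 0, 0], [255, 0.09, 0, 0, 0], [255, 0.09, 0, 0, 0], [255, 0.09, 0, 0, 0], [255, 0.09, 0, 0, 0]]]}}

```text
time_s: 3.42
ee_pos: [0.4929, -0.3276, 0.0877]
eef_rot: [2.243, 1.57, -0.657]
force: [-0.4, -0.1, 4.7]
grip_width: 0.0005
```

Emit:
{"op": "play_rows", "data": {"increments": [[[255, 0.09, 0, 0, 0], [255, 0.09, 0, 0, 0], [255, 0.09, 0, 0, 0], [255, 0.09, 0, 0, 0], [255, 0.09, 0, 0, 0], [255, 0.09, 0, 0, 0]]]}}

```text
time_s: 3.92
ee_pos: [0.4928, -0.3276, 0.0819]
eef_rot: [-2.5, 1.571, 0.883]
force: [-0.2, 0.1, 3.5]
grip_width: 0.0007
```

Emit:
{"op": "play_rows", "data": {"increments": [[[255, 0.09, 0, 0, 0], [255, 0.09, 0, 0, 0], [255, 0.09, 0, 0, 0]]]}}

```text
time_s: 4.17
ee_pos: [0.4929, -0.3277, 0.0796]
eef_rot: [2.259, 1.57, -0.641]
force: [-0.0, -0.0, 11.1]
grip_width: 0.0003
```

Emit:
{"op": "play_rows", "data": {"increments": [[[255, 0, 0, 0, 0], [255, -0.5, 0, 0, 0], [255, -1, 0, 0, 0], [255, -1, 0, 0, 0], [255, -1, 0, 0, 0], [255, 0, 0, 0, 0], [255, 0, 0, 0, 0]]]}}

```text
time_s: 4.75
ee_pos: [0.493, -0.3277, 0.1152]
eef_rot: [2.238, 1.569, -0.661]
force: [0.8, 0.4, 0.9]
grip_width: 0.0002
```

Run:
```python
from h import *
st()
for n,(a,b,c,d) in(("scene",(140,240,190,320)),):
    im=ctrl.camera(n)[:,:,::-1]; cv2.imwrite(f"pics/{n}3.png",cv2.resize(im[a:b,c:d],None,fx=6,fy=6,interpolation=cv2.INTER_CUBIC))
```

```text
t 4.75 p [ 0.493  -0.3277  0.1152] F [0.77 0.45 0.93] q [-0.65  0.48  1.5  -0.    1.17  0.68]
[[ 1.100e-03  2.395e-01 -9.709e-01]
 [-8.000e-04 -9.709e-01 -2.395e-01]
 [-1.000e+00  1.100e-03 -8.000e-04]]
```

View pics/scene3.png

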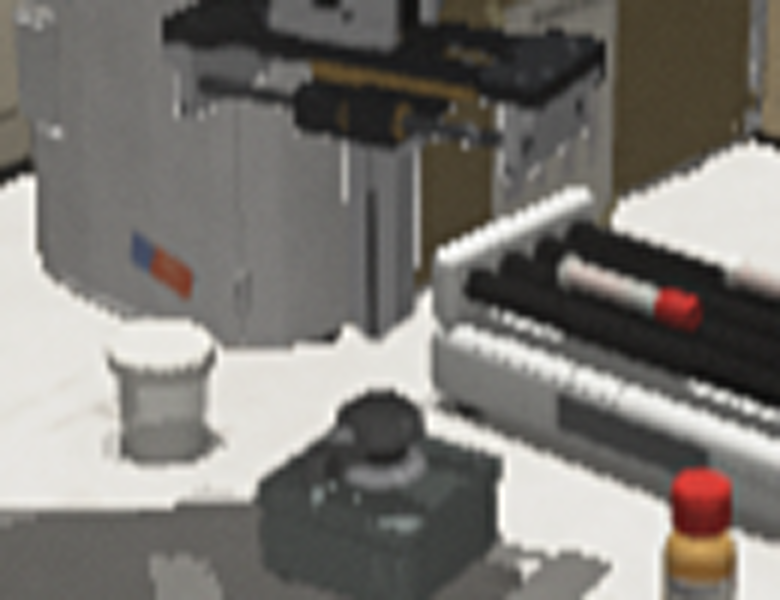

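Run:
```python
from h import *
st([.4567,-.3745,.115])
```

```text
t 4.8 p [ 0.4927 -0.3275  0.1144] F [-0.15 -0.56  0.12] q [-0.65  0.48  1.5   0.    1.17  0.68]
[[ 2.000e-04  2.394e-01 -9.709e-01]
 [-1.000e-04 -9.709e-01 -2.394e-01]
 [-1.000e+00  1.000e-04 -2.000e-04]]
delta tool cm [-0.06  3.7   4.62]
```

Emit:
{"op": "play_rows", "data": {"increments": [[[255, 0, 1, 1.1, 0], [255, 0, 1, 1.2, 0], [255, 0, 1, 1.2, 0], [255, 0, 0.8, 1.1, 0], [255, 0, 0, 0, 4.4], [255, 0, 0, 0, 0], [255, 0, 0, 0, 0]]]}}

```text
time_s: 5.38
ee_pos: [0.457, -0.3754, 0.114]
eef_rot: [-1.018, 1.57, 2.29]
force: [-0.1, -0.7, 0.2]
grip_width: 0.0003
```

Run:
```python
from h import *
st([.4567,-.3745,.058])
for n,(a,b,c,d) in(("scene",(140,240,190,320)),):
    im=ctrl.camera(n)[:,:,::-1]; cv2.imwrite(f"pics/{n}4.png",cv2.resize(im[a:b,c:d],None,fx=6,fy=6,interpolation=cv2.INTER_CUBIC))
```

```text
t 5.3833 p [ 0.457  -0.3754  0.114 ] F [-0.08 -0.65  0.23] q [-0.75  0.48  1.5   0.    1.17  0.65]
[[-4.000e-04  1.658e-01 -9.862e-01]
 [ 4.000e-04 -9.862e-01 -1.658e-01]
 [-1.000e+00 -5.000e-04  3.000e-04]]
delta tool cm [ 5.6  -0.09  0.01]
```

View pics/scene4.png

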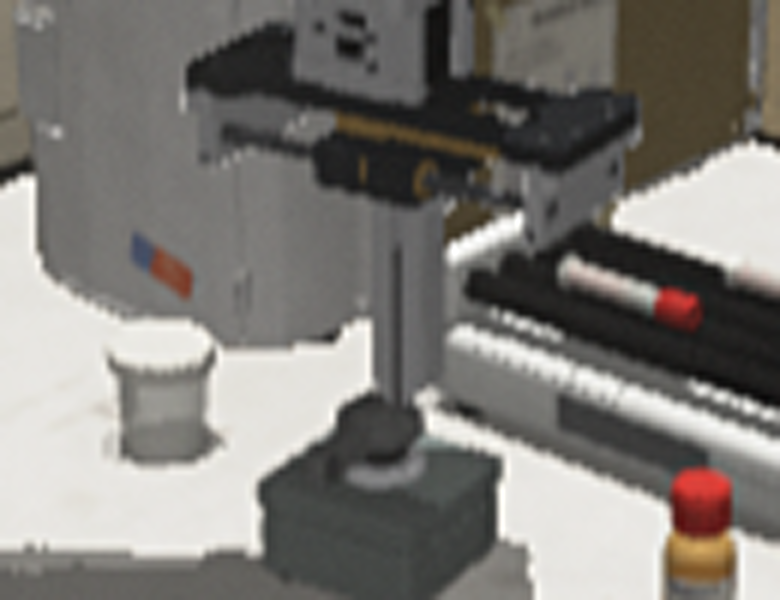

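Emit:
{"op": "play_rows", "data": {"increments": [[[255, 1, 0, 0, 0], [255, 1, 0, 0, 0], [255, 1, 0, 0, 0], [255, 1, 0, 0, 0], [255, 1, 0, 0, 0], [255, 0.5, 0, 0, 0], [255, 0, 0, 0, 0], [255, 0, 0, 0, 0]]]}}

```text
time_s: 6.1
ee_pos: [0.4572, -0.3754, 0.0592]
eef_rot: [-0.862, 1.57, 2.445]
force: [0.2, -0.5, -0.6]
grip_width: 0.0006
```

Run:
```python
from h import *
st([.4567,-.3745,.058])
for n,(a,b,c,d) in(("scene",(140,240,190,320)),):
    im=ctrl.camera(n)[:,:,::-1]; cv2.imwrite(f"pics/{n}5.png",cv2.resize(im[a:b,c:d],None,fx=6,fy=6,interpolation=cv2.INTER_CUBIC))
```

```text
t 6.1 p [ 0.4572 -0.3754  0.0592] F [ 0.24 -0.53 -0.64] q [-0.75  0.55  1.54 -0.    1.06  0.66]
[[-3.000e-04  1.644e-01 -9.864e-01]
 [ 2.000e-04 -9.864e-01 -1.644e-01]
 [-1.000e+00 -3.000e-04  3.000e-04]]
delta tool cm [ 0.12 -0.1   0.03]
```

View pics/scene5.png

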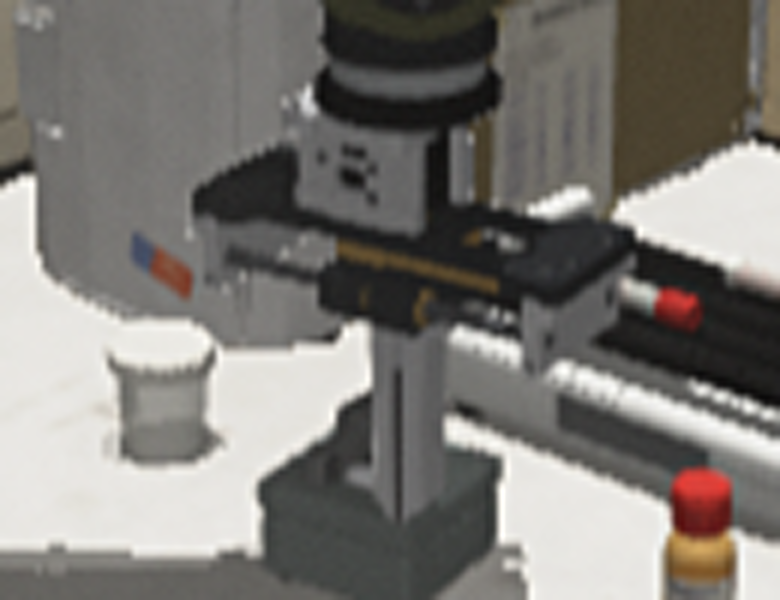

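The finger is down beside the wing on its right, not touching. Closing the gap, about 22 mm.

Emit:
{"op": "play_rows", "data": {"increments": [[[255, 0, -0.6, 0, 0], [255, 0, -0.6, 0, 0], [255, 0, -0.5, 0, 0], [255, 0, -0.2, 0, 0], [255, 0, -0.1, 0, 0], [255, 0, -0.1, 0, 0], [255, 0, -0.1, 0, 0], [255, 0, 0, 0, 0]]]}}

```text
time_s: 6.82
ee_pos: [0.4536, -0.3537, 0.0594]
eef_rot: [-0.304, 1.571, 3.002]
force: [0.1, -0.3, -1.1]
grip_width: 0.0003
```

Emit:
{"op": "play_rows", "data": {"increments": [[[255, 0, -0.3, 0.13, 4], [255, 0, -0.3, 0.13, 4], [255, 0, -0.3, 0.13, 4], [255, 0, -0.3, 0.13, 4], [255, 0, -0.3, 0.13, 4], [255, 0, 0, 0, 0]]]}}

```text
time_s: 7.32
ee_pos: [0.4466, -0.3388, 0.0594]
eef_rot: [1.436, 1.571, -1.893]
force: [0.6, -0.7, -0.1]
grip_width: 0.0006
```

Run:
```python
from h import *
st()
for n,(a,b,c,d) in(("scene",(140,240,190,320)),):
    im=ctrl.camera(n)[:,:,::-1]; cv2.imwrite(f"pics/{n}6.png",cv2.resize(im[a:b,c:d],None,fx=6,fy=6,interpolation=cv2.INTER_CUBIC))
```

```text
t 7.3167 p [ 0.4466 -0.3388  0.0594] F [ 0.57 -0.73 -0.11] q [-0.71  0.48  1.63 -0.    1.03  1.04]
[[-0.     -0.1862 -0.9825]
 [-0.     -0.9825  0.1862]
 [-1.      0.      0.    ]]
```

View pics/scene6.png

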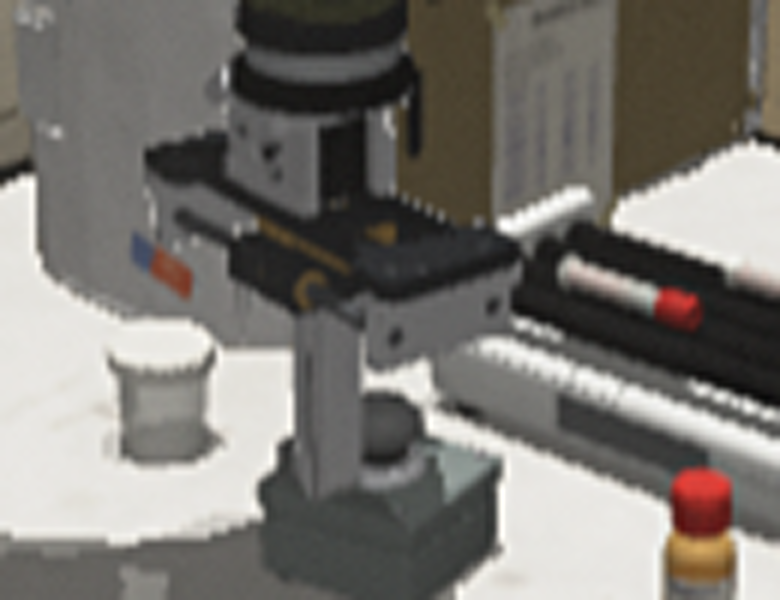

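Emit:
{"op": "play_rows", "data": {"increments": [[[255, 0, -0.3, 0.13, 4], [255, 0, -0.3, 0.13, 4], [255, 0, -0.3, 0.13, 4], [255, 0, -0.3, 0.13, 4], [255, 0, -0.3, 0.13, 4], [255, 0, -0.3, 0.13, 4], [255, 0, 0, 0, 0], [255, 0, 0, 0, 0]]]}}

```text
time_s: 8.03
ee_pos: [0.4458, -0.3197, 0.0594]
eef_rot: [2.495, 1.571, -1.246]
force: [-0.2, -0.7, 0.5]
grip_width: 0.0006
```

Run:
```python
from h import *
st()
for n,(a,b,c,d) in(("scene",(140,240,190,320)),):
    im=ctrl.camera(n)[:,:,::-1]; cv2.imwrite(f"pics/{n}7.png",cv2.resize(im[a:b,c:d],None,fx=6,fy=6,interpolation=cv2.INTER_CUBIC))
```

```text
t 8.0333 p [ 0.4458 -0.3197  0.0594] F [-0.2  -0.67  0.49] q [-0.69  0.46  1.67 -0.    1.01  1.48]
[[ 0.000e+00 -5.638e-01 -8.259e-01]
 [-1.000e-04 -8.259e-01  5.638e-01]
 [-1.000e+00  1.000e-04 -1.000e-04]]
```

View pics/scene7.png

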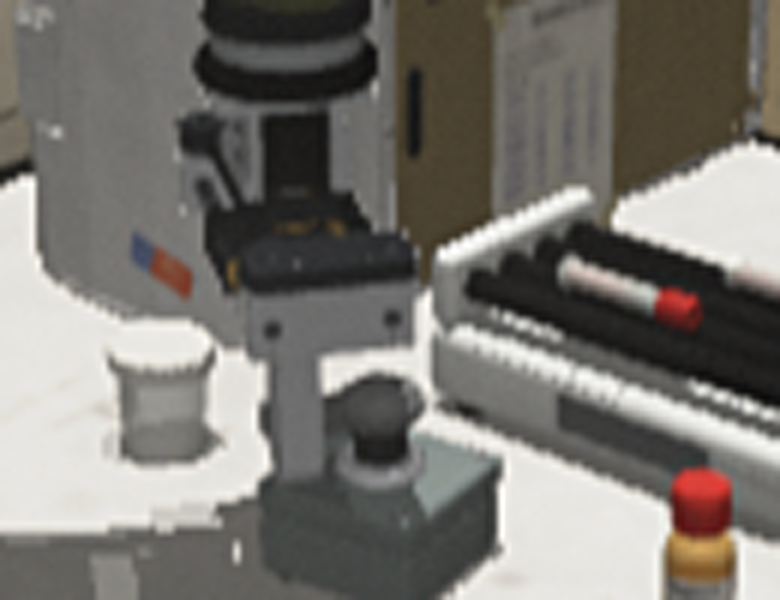

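The button is back up (dome top at y≈375 in the crop, as before pressing). Now reversing so the wing swings back.

Emit:
{"op": "play_rows", "data": {"increments": [[[255, 0, 0.35, -0.12, -4], [255, 0, 0.35, -0.12, -4], [255, 0, 0.35, -0.12, -4], [255, 0, 0.35, -0.12, -4], [255, 0, 0.35, -0.12, -4], [255, 0, 0.35, -0.12, -4], [255, 0, 0.35, -0.12, -4], [255, 0, 0.35, -0.12, -4], [255, 0, 0.35, -0.12, -4], [255, 0, 0.35, -0.12, -4], [255, 0, 0.35, -0.12, -4], [255, 0, 0.8, 0, 0]]]}}

```text
time_s: 9.08
ee_pos: [0.4502, -0.3671, 0.0593]
eef_rot: [-1.438, 1.57, 1.875]
force: [0.4, 0.6, -0.0]
grip_width: 0.0008
```

Emit:
{"op": "play_rows", "data": {"increments": [[[255, 0, 0.8, 0, 0], [255, 0, 0, 0, 0], [255, -1.5, 0, 0, 0], [255, -1.5, 0, 0, 0], [255, -1.5, 0, 0, 0], [255, -1.5, 0, 0, 0], [255, -1.5, 0, 0, 0], [255, -1, 0, 0, 0], [255, 0, 0, 0, 0]]]}}

```text
time_s: 9.83
ee_pos: [0.452, -0.3755, 0.1464]
eef_rot: [2.23, 1.568, -0.747]
force: [-0.1, -0.1, 0.5]
grip_width: 0.0002
```

Run:
```python
from h import *
st([.466,.019,.14])
for n,(a,b,c,d) in(("scene",(140,240,190,320)),):
    im=ctrl.camera(n)[:,:,::-1]; cv2.imwrite(f"pics/{n}8.png",cv2.resize(im[a:b,c:d],None,fx=6,fy=6,interpolation=cv2.INTER_CUBIC))
```

```text
t 9.8333 p [ 0.452  -0.3755  0.1464] F [-0.08 -0.13  0.55] q [-0.76  0.43  1.48  0.    1.22  0.65]
[[ 0.0023  0.1635 -0.9865]
 [-0.0022 -0.9865 -0.1635]
 [-1.      0.0025 -0.0019]]
delta tool cm [  0.56 -38.69  -7.84]
```

View pics/scene8.png

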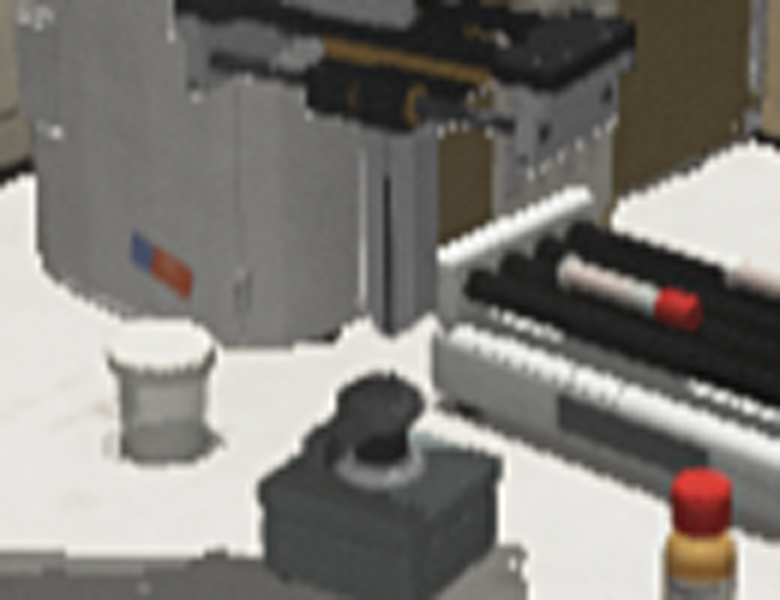

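Run:
```python
from h import *
print([back((150,155),z).round(3) for z in(0,.1,.25,.35)])
print(proj([[.466,.019,.06],[.466,.019,.05]],"scene"))
im=ctrl.camera("scene")[:,:,::-1]; cv2.imwrite("pics/scene9.png",cv2.resize(im[130:230,100:230],None,fx=6,fy=6,interpolation=cv2.INTER_CUBIC))
```

```text
[array([ 0.626, -0.017,  0.   ]), array([ 0.603, -0.041,  0.1  ]), array([ 0.57 , -0.078,  0.25 ]), array([ 0.547, -0.102,  0.35 ])]
[[164.69262357 182.04281711]
 [164.97310429 185.01108046]]
```

View pics/scene9.png

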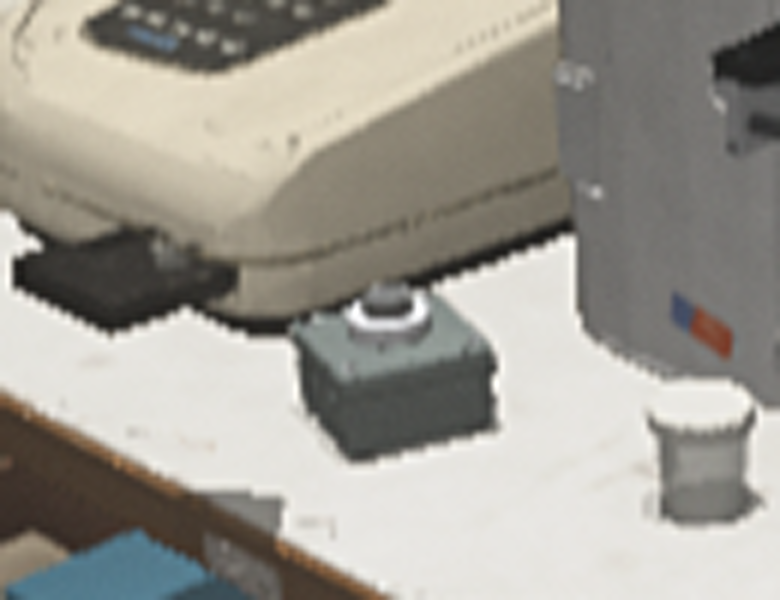

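Run:
```python
from h import *
u=(95+130.5/4-.5,170+168.5/4-.5);s=(100+389.5/6-.5,130+294.5/6-.5)
for z in(.06,.065,.07,.075):print(z,back(u,z)[:2].round(4),back(s,z,"scene")[:2].round(4))
for z in(0,.1,.15,.2):print([back(p,z)[:2].round(3) for p in((80,150),(80,205))])
st([.465,.0165,.14])
```

```text
0.06 [0.4662 0.0195] [0.4821 0.0411]
0.065 [0.4657 0.0181] [0.4752 0.0315]
0.07 [0.4653 0.0166] [0.4683 0.0219]
0.075 [0.4648 0.0152] [0.4614 0.0123]
[array([0.639, 0.174]), array([0.489, 0.163])]
[array([0.615, 0.133]), array([0.478, 0.123])]
[array([0.603, 0.113]), array([0.473, 0.103])]
[array([0.591, 0.092]), array([0.467, 0.083])]
t 9.9333 p [ 0.4513 -0.3749  0.1439] F [ 0.38 -0.17 -0.6 ] q [-0.76  0.44  1.48  0.    1.22  0.65]
[[-1.000e-04  1.638e-01 -9.865e-01]
 [ 2.000e-04 -9.865e-01 -1.638e-01]
 [-1.000e+00 -2.000e-04  1.000e-04]]
delta tool cm [  0.4  -38.38  -7.76]
```

Run:
```python
from h import *
k=lambda x,y:(100+(x+.5)/6-.5,130+(y+.5)/6-.5)
print("machine base corner",back(k(590,335),0,"scene"), back(k(645,370),0,"scene"))
b=back(k(255,325),0,"scene");print("beige base",b,back(k(565,240),0,"scene"))
for z in(.05,.1,.15):
  q=proj([[b[0],b[1],z]],"scene")[0];print(z,(q-[100,130])*6)
```

```text
machine base corner [0.60391266 0.02698434 0.        ] [ 0.59305367 -0.03000815  0.        ]
beige base [0.487611   0.17709709 0.        ] [0.6864798  0.14306731 0.        ]
0.05 [242.79896683 239.88383173]
0.1 [232.82513011 154.94440739]
0.15 [222.56681844  67.58233071]
```

Run:
```python
import cv2
t=cv2.imread("pics/top0.png")
cv2.imwrite("pics/topL.png",cv2.resize(t[0:260,0:260],None,fx=2.3,fy=2.3,interpolation=cv2.INTER_CUBIC))
```

```text
(no output)
```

View pics/topL.png

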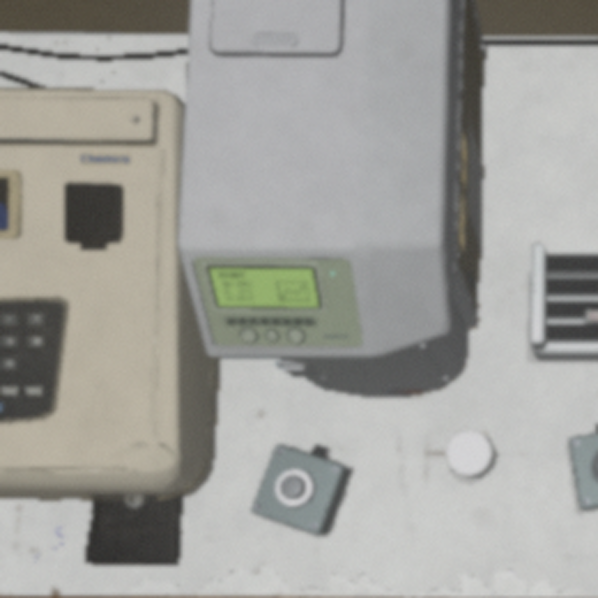

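Emit:
{"op": "play_rows", "data": {"increments": [[[255, 0, -1.5, -0.3, 0], [255, 0, -3, -0.6, 0], [255, 0, -3.4, -0.7, 0], [255, 0, -3.4, -0.7, 0], [255, 0, -3.4, -0.7, 0], [255, 0, -3.4, -0.7, 0], [255, 0, -3.4, -0.7, 0], [255, 0, -3.4, -0.7, 0], [255, 0, -3.4, -0.7, 0], [255, 0, -3.4, -0.7, 0], [255, 0, -3.4, -0.7, 0], [255, 0, -3, -0.6, 0]]]}}

```text
time_s: 10.93
ee_pos: [0.465, 0.0157, 0.1434]
eef_rot: [-0.284, 1.569, 3.022]
force: [1.2, -0.3, 0.0]
grip_width: 0.0002
```

Emit:
{"op": "play_rows", "data": {"increments": [[[255, 0, 0, 0, 0], [255, 0, 0, 0, 0], [255, 0, 0, 0, 0]]]}}

```text
time_s: 11.18
ee_pos: [0.4655, 0.0133, 0.1437]
eef_rot: [-0.051, 1.57, -3.028]
force: [0.6, 0.3, 0.4]
grip_width: 0.0004
```

Run:
```python
from h import *
st([.465,.0165,.09])
im=ctrl.camera("scene")[:,:,::-1]; cv2.imwrite("pics/scene10.png",cv2.resize(im[110:230,100:230],None,fx=5,fy=5,interpolation=cv2.INTER_CUBIC))
```

```text
t 11.1833 p [0.4655 0.0133 0.1437] F [0.62 0.29 0.44] q [-0.05  0.18  1.82 -0.    1.14  1.36]
[[-1.200e-03  1.644e-01 -9.864e-01]
 [-1.000e-04 -9.864e-01 -1.644e-01]
 [-1.000e+00 -1.000e-04  1.200e-03]]
delta tool cm [ 5.37 -0.32 -0.01]
```

View pics/scene10.png

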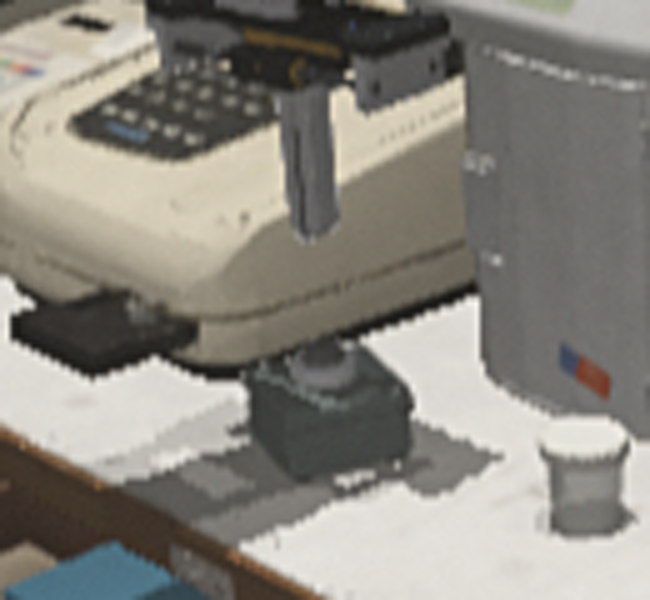

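Emit:
{"op": "play_rows", "data": {"increments": [[[255, 1, -0.3, 0, 0], [255, 1, 0, 0, 0], [255, 1, 0, 0, 0], [255, 1, 0, 0, 0], [255, 1, 0, 0, 0], [255, 0.6, 0, 0, 0], [255, 0, 0, 0, 0], [255, 0, 0, 0, 0]]]}}

```text
time_s: 11.9
ee_pos: [0.4652, 0.0167, 0.0881]
eef_rot: [-0.227, 1.57, 3.08]
force: [1.0, 0.1, 0.8]
grip_width: 0.0006
```

Run:
```python
from h import *
st([.465,.0165,.09])
im=ctrl.camera("scene")[:,:,::-1]; cv2.imwrite("pics/scene11.png",cv2.resize(im[130:230,110:220],None,fx=7,fy=7,interpolation=cv2.INTER_CUBIC)[:600])
```

```text
t 11.9 p [0.4652 0.0167 0.0881] F [0.99 0.06 0.76] q [-0.04  0.26  1.88  0.    1.01  1.36]
[[-6.000e-04  1.642e-01 -9.864e-01]
 [ 0.000e+00 -9.864e-01 -1.642e-01]
 [-1.000e+00 -1.000e-04  5.000e-04]]
delta tool cm [-0.19  0.01  0.03]
```

View pics/scene11.png

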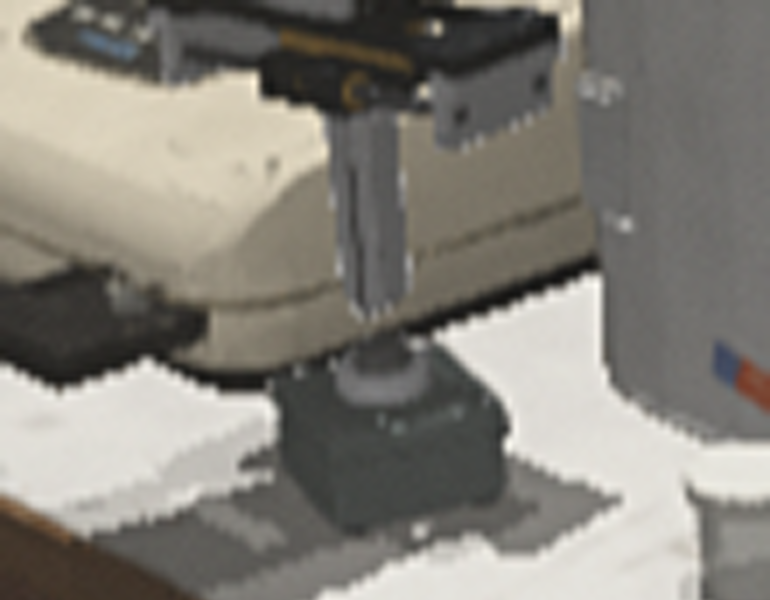

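Emit:
{"op": "play_rows", "data": {"increments": [[[255, 0.4, 0, 0, 0], [255, 0.5, 0, 0, 0], [255, 0.1, 0, 0, 0], [255, 0.1, 0, 0, 0], [255, 0.1, 0, 0, 0], [255, 0.1, 0, 0, 0], [255, 0.1, 0, 0, 0], [255, 0.1, 0, 0, 0]]]}}

```text
time_s: 12.62
ee_pos: [0.4653, 0.0167, 0.0733]
eef_rot: [2.824, 1.571, -0.153]
force: [-0.3, 0.4, 0.3]
grip_width: 0.0004
```

Emit:
{"op": "play_rows", "data": {"increments": [[[255, 0.1, 0, 0, 0], [255, 0.1, 0, 0, 0], [255, 0.1, 0, 0, 0]]]}}

```text
time_s: 12.87
ee_pos: [0.4653, 0.0167, 0.0704]
eef_rot: [2.955, 1.571, -0.022]
force: [0.4, -0.1, 2.2]
grip_width: 0.0004
```

Emit:
{"op": "play_rows", "data": {"increments": [[[255, 0.1, 0, 0, 0], [255, 0.1, 0, 0, 0], [255, 0.1, 0, 0, 0], [255, 0.1, 0, 0, 0]]]}}

```text
time_s: 13.2
ee_pos: [0.4653, 0.0167, 0.0663]
eef_rot: [3.016, 1.571, 0.039]
force: [-0.7, 0.5, 3.8]
grip_width: 0.0005
```

Emit:
{"op": "play_rows", "data": {"increments": [[[255, 0.1, 0, 0, 0], [255, 0.1, 0, 0, 0]]]}}

```text
time_s: 13.37
ee_pos: [0.4656, 0.0167, 0.0656]
eef_rot: [2.849, 1.57, -0.127]
force: [-13.1, -0.2, 33.8]
grip_width: 0.0002
```

Emit:
{"op": "play_rows", "data": {"increments": [[[255, -0.3, 0, 0, 0], [255, -0.5, 0, 0, 0], [255, -1, 0, 0, 0], [255, -1.5, 0, 0, 0], [255, -1.5, 0, 0, 0], [255, -1.5, 0, 0, 0], [255, -1.5, 0, 0, 0], [255, 0, 0, 0, 0], [255, 0, 0, 0, 0]]]}}

```text
time_s: 14.12
ee_pos: [0.4654, 0.0167, 0.1427]
eef_rot: [2.925, 1.57, -0.052]
force: [0.1, 0.4, -0.8]
grip_width: 0.0003
```

Run:
```python
from h import *
st()
im=ctrl.camera("scene")[:,:,::-1]; cv2.imwrite("pics/scene12.png",cv2.resize(im[120:270,110:330],None,fx=3.6,fy=3.6,interpolation=cv2.INTER_CUBIC))
```

```text
t 14.1167 p [0.4654 0.0167 0.1427] F [ 0.14  0.36 -0.84] q [-0.04  0.18  1.83 -0.    1.14  1.36]
[[ 1.100e-03  1.643e-01 -9.864e-01]
 [-1.000e-04 -9.864e-01 -1.643e-01]
 [-1.000e+00  2.000e-04 -1.100e-03]]
```

View pics/scene12.png

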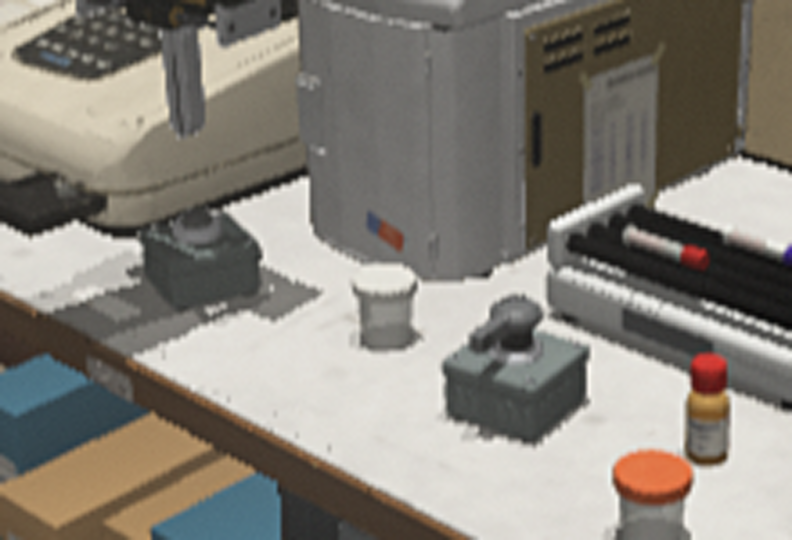

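The mushroom button is out at (515,315) with its wing back at rest. The start button is out again at (200,225), and the cups and bottle are where they stood.

```bash
python3 -c "
from station import ctrl
print(ctrl.hand_in())"
```

```text
the job is handed in; nothing more can be done
None
```

The stop test and the restart are both done, in the order asked, and I handed the job in at about 14 s of the 54 s allowed. The hand-in reports no verdict, so this rests on my own checks.

- **Stop button pressed:** I pressed the dome with closed fingers to the hard stop, about 11 N with the TCP at 79.6 mm. With the fingers lifted off, the picture showed the dome staying down, so it had latched.
- **Wing turned:** I pushed the wing clockwise by about 43° (0.75 rad), with one side of the closed fingers and no pinching. The picture showed the dome back up. After I backed off, the wing was back at rest.
- **Start button pressed:** I pressed it to its hard stop and lifted off. It travelled about 6 mm from contact, with 3.8 N just before the stop. The picture showed it out again.
- **Final state:** The cups and bottle were where they had stood, and the fingers were clear of everything, with only sensor noise on the force reading.

**One overshoot:** the last small step on the start button went into the hard stop. The wrist force read briefly about 34 N down and 13 N sideways. That is far below the 120 N wrist limit. It is close to the 40 N limit, which applies to the arm and gripper body, and only the fingertips were in contact.

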